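Repack the bike-repair parts caddy

ROBOT

A 7-joint arm with a two-finger parallel gripper is mounted at the origin on the work surface. World frame = base frame: x ahead of the robot, y to its left, z up, the work surface at z = 0. Lengths are in m, angles in rad, forces in N, time in s.
With the tool pointing down it reaches from about 0.425 to 0.925 m from the base axis. Payload 6.8 kg.
Tool frame: the origin (TCP) lies midway between the tips of the shut fingers; the grasp point (between the pads) lies 19 mm behind it; z points along the fingers, y is the line along which they close (so a half turn about z gives the same grasp; the last joint's range is limited). The gripper opens to 85 mm and grips with 20 to 120 N. Pads are 22 mm wide; open, the fingers measure 114 mm over their backs; the gripper's body (76 mm by 85 mm) begins 54 mm behind the grasp point. The pads swing forward as they close: fully open they stand 13 mm farther back than shut.
Start: joints at [1.059, 0.477, 0.022, 1.555, -0.011, 1.109, -0.083], TCP at [0.265, -0.621, 0.208] pointing down, gripper open.
Joint ranges: [-2.96, 2.96], [-0.34, 2.1], [-1.41, 1.46], [0.24, 2.44], [-1.37, 4.51], [0.17, 1.92], [-2.96, 2.96]. Speed limits (rad/s): [2.39, 2.39, 3.14, 3.14, 3.14, 3.14, 3.14].

INTERFACE

Orientations are given as a unit quaternion [w, x, y, z].
In Python, from station import * gives the robot as it stands.
- The arm moves only by the shell command python3 -m creep 'ROWS' [FORCE]. ROWS is JSON, a list of rows, each a list of 7 numbers: the gripper command: -1 is shut, 1 is fully open, values between are in proportion, then the shift along the world's x, y, z in mm, then the turn, a rotation vector about the world's x, y, z in rad. A call has 1 to 5 rows; each row shifts and turns the commanded pose from where the row before left it; what a row does not reach is not made up. A row lasts 1/8 s, in which the tool goes at most 62.5 mm and 10.7 degrees, less where a joint would pass 70% of its speed; a pose out of reach is approached as far as the arm can. A call is refused whole if a number of a shift passes 62.5 or a number of a turn 0.188, either way. A call with a gripper value outside its range is refused whole. The fingers move at their own pace and stop on an object; FORCE is the grip in N (left out, the last holds). Time passes only in rows, so rows that do not move let the fingers close. It gives the time, the measured TCP pose, the force, the opening and the grip force at its end, in the units of the state.
- get_obs(): the state, without advancing time (a new reading comes with each control period).
- read_camera(name): name is "side" or "top"; returns (picture, depth): 400x640x3 uint8, red, green, blue; 400x640 float32, m along the optical axis (not along the pixel's ray), 0 where there is no reading.
- camera_params(name): a dict with "intrinsics" (3x3 intrinsics, pixels), "cam_to_world" (4x4, takes a point from camera to world coordinates). Camera axes: x right, y up, looking along -z (the intrinsics and any distortion apply to the point x, -y, -z); pixel columns grow to the right and rows downward; lengths in m; the calibration is good to about 2 mm. A picture is of the moment at which its call begins. camera_params takes no time and is no camera call.
- hand_in(): hands the job in; it is judged then, once.
The state is a dict: "t": time; "q": joint angles; "joint_vel": joint speeds; "joint_torque": joint torques, N m; "eef_pos": TCP position; "tool_rot": TCP orientation; "contact_force": force on the tool from outside, world axes, zero at the start; "torque": the same for the moment, N m; "gripper_width": opening from 0.0 (shut) to 1.0 (fully open); "grasp_force": force on a finger pad.
Only numpy, scipy, OpenCV 4.12 (cv2) and the standard library are available. Lean on these libraries where they do the work, as an engineer would, in place of code of your own. Each camera call takes 0.05 s, during which the arm holds its last target. There are 200 camera calls.

TASK

Put the bench in order after a bike repair: nest every loose parts cup in the cup that stands in the caddy's end bay, one straight stack, and file every loose spare-parts case upright in its place by number in the caddy's row, standing square on the caddy floor. The row has closed up, so slide its cases apart to make room: the cases of the row, and the cup in the bay, stay in the caddy, in order, and the tools on the bench are left where they lie.

Things in the scene. Friction and masses are not known exactly. Their poses are not given: they have to be found in the camera images.
- tray: Low open caddy of green-painted plywood, fixed to the bench, 78 (x) x 322 (y) x 36 mm high, walls 8 mm, floor 6 mm thick. Origin: centre of its underside; z up, y along its length. It has two open-topped bays, parted by an 8 mm wall: the row bay for the cases (inside 62 mm in x, 242 mm in y, from y = -89 to +153 mm in this frame) and, at its -y end, the square cup bay (inside 62 x 56 mm, centre at y = -125 mm).
- row_bay (a point): centre of the floor of the row bay, axes as the caddy's
- cup_bay (a point): centre of the floor of the cup bay, axes as the caddy's
- cup0_mid (a point): The parts cup that stands loose in the cup bay. All parts cups are alike: plain stainless steel, round, tapering from 60 mm diameter at the rim to 32 mm at the foot, 56 mm high, wall 2.5 mm, with a solid 16 mm thick base cased in black rubber; 60 g. One nests in another about 1.5 mm loose all round and comes to rest 16 mm higher. This point is on the cup's axis half-way up (28 mm); z points to the mouth.
- cup1_mid (a point): Loose parts cup, alike to the one in the caddy, standing empty on the bench (may be absent). Point on its axis half-way up (28 mm); z points to the mouth.
- cup2_mid (a point): Loose parts cup, alike to the one in the caddy, standing empty on the bench (may be absent). Point on its axis half-way up (28 mm); z points to the mouth.
- cup3_mid (a point): Loose parts cup, alike to the one in the caddy, standing empty on the bench (may be absent). Point on its axis half-way up (28 mm); z points to the mouth.
- case1_mid (a point): Spare-parts case number 1: closed grey plastic box with white lid and white labels with 1 black dot on its top and both ends; 56 mm deep (its x), 28 mm thick (its y), 80 mm high (z), 120 g, smooth sides; standing in the row at the start. Point: its centre, half-way up (40 mm).
- case2_mid (a point): Spare-parts case number 2: closed grey plastic box with yellow lid and white labels with 2 black dots on its top and both ends; 56 mm deep (its x), 28 mm thick (its y), 80 mm high (z), 120 g, smooth sides; standing loose on the bench at the start (may be absent); it looks the same from either end, so it may be filed either way round. Point: its centre, half-way up (40 mm).
- case3_mid (a point): Spare-parts case number 3: closed grey plastic box with orange lid and white labels with 3 black dots on its top and both ends; 56 mm deep (its x), 28 mm thick (its y), 80 mm high (z), 120 g, smooth sides; standing in the row at the start. Point: its centre, half-way up (40 mm).
- case4_mid (a point): Spare-parts case number 4: closed grey plastic box with red lid and white labels with 4 black dots on its top and both ends; 56 mm deep (its x), 28 mm thick (its y), 80 mm high (z), 120 g, smooth sides; standing loose on the bench at the start (may be absent); it looks the same from either end, so it may be filed either way round. Point: its centre, half-way up (40 mm).
- case5_mid (a point): Spare-parts case number 5: closed grey plastic box with green lid and white labels with 5 black dots on its top and both ends; 56 mm deep (its x), 28 mm thick (its y), 80 mm high (z), 120 g, smooth sides; standing in the row at the start. Point: its centre, half-way up (40 mm).
- case6_mid (a point): Spare-parts case number 6: closed grey plastic box with blue lid and white labels with 6 black dots on its top and both ends; 56 mm deep (its x), 28 mm thick (its y), 80 mm high (z), 120 g, smooth sides; standing in the row at the start. Point: its centre, half-way up (40 mm).
- case7_mid (a point): Spare-parts case number 7: closed grey plastic box with purple lid and white labels with 7 black dots on its top and both ends; 56 mm deep (its x), 28 mm thick (its y), 80 mm high (z), 120 g, smooth sides; standing loose on the bench at the start (may be absent); it looks the same from either end, so it may be filed either way round. Point: its centre, half-way up (40 mm).
- case8_mid (a point): Spare-parts case number 8: closed grey plastic box with black lid and white labels with 8 black dots on its top and both ends; 56 mm deep (its x), 28 mm thick (its y), 80 mm high (z), 120 g, smooth sides; standing in the row at the start. Point: its centre, half-way up (40 mm).
- multitool: Black folding multitool lying on the bench beyond the caddy, 85 x 36 x 18 mm; origin under its centre. Leave alone.
- crank_wrench: Stainless crank bolt wrench lying on the bench beyond the caddy, 180 x 22 x 22 mm; origin near its middle, x along it. Leave alone.
- derailleur_cage: Aluminium derailleur cage with two black pulley wheels lying on the bench to the robot's left, 118 x 44 x 15 mm; origin under its centre. Leave alone.

How it is judged:
By the outcome, as a careful person would: the job done as asked, in the order asked, and still so for the second after the job is handed in, with the robot touching nothing.
Of case2, case4, case7 only 2 to 3 are there at a start; the rules pass over those that are not, and their reading is None.
Of cup1, cup2, cup3 only 2 to 3 are there at a start; the rules pass over those that are not, and their reading is None.
At some moment in a run one of cup1, cup2, cup3 may be knocked a few centimetres aside while the robot is not near it.
It also fails if it takes over 210 s, if anything falls off the work surface, if the arm or the gripper's body presses on something with over 40 N, if the wrist force passes 120 N, or if a joint passes its speed limit or range.

## Working session

There is one attempt and no reset: what is moved stays moved. The work goes in short steps, Python scripts to look and compute and a shell command to move; the robot and the scene stay as the last step left them, time stands still between calls to the robot, and variables do not carry over. Pictures are saved under pics/ and viewed, at most 18 in all, crops included, and the job is handed in when it is done.

```bash
ls; mkdir -p pics; python3 - <<'E'
from station import *
import cv2,numpy as np
np.set_printoptions(precision=4,suppress=True)
o=get_obs();print(o)
for n in("top","side"):
    im,d=read_camera(n);cv2.imwrite(f"pics/{n}0.png",im[:,:,::-1]);np.save(f"pics/{n}0.npy",d)
    p=camera_params(n);print(p)
E
```

```text
pics
{'t': 0.0, 'q': array([ 1.0589,  0.4778,  0.0224,  1.5564, -0.0115,  1.1093, -0.0831]), 'joint_vel': array([-0.0007, -0.0002,  0.0014, -0.0022, -0.0003,  0.0011,  0.0003]), 'joint_torque': array([  0.0001, -59.645 ,   1.6078, -28.1196,   0.0124,   0.0094,
         0.    ]), 'eef_pos': array([ 0.2649, -0.6201,  0.2067]), 'tool_rot': array([-0.0009,  0.9797,  0.2005, -0.0003]), 'contact_force': array([ 0.0382, -0.7545,  0.3668]), 'torque': array([ 0.0233, -0.0082,  0.0053]), 'grasp_force': 0.0, 'gripper_width': 0.9983975254341221}
{'intrinsics': array([[382.1057,   0.    , 314.7878],
       [  0.    , 382.1057, 201.1472],
       [  0.    ,   0.    ,   1.    ]]), 'cam_to_world': array([[ 0.0051,  0.9804, -0.1968,  0.4043],
       [-0.9999,  0.0023, -0.0146,  0.0704],
       [-0.0139,  0.1968,  0.9803,  1.0005],
       [ 0.    ,  0.    ,  0.    ,  1.    ]])}
{'intrinsics': array([[374.7225,   0.    , 319.1791],
       [  0.    , 374.7225, 201.3615],
       [  0.    ,   0.    ,   1.    ]]), 'cam_to_world': array([[-0.9996,  0.0074, -0.0257,  0.5611],
       [-0.0227, -0.7452,  0.6664,  0.7332],
       [-0.0142,  0.6668,  0.7451,  0.7828],
       [ 0.    ,  0.    ,  0.    ,  1.    ]])}
```

View pics/top0.png

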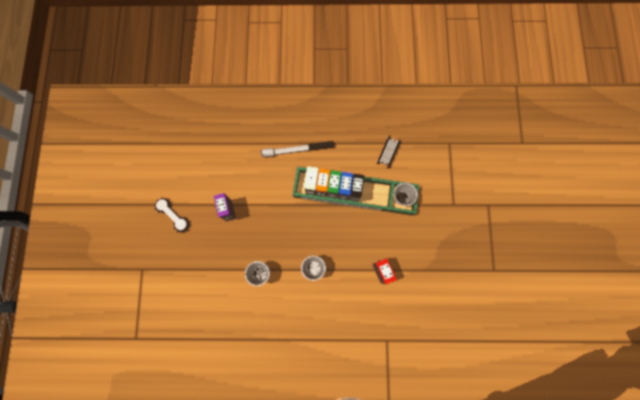

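View pics/side0.png

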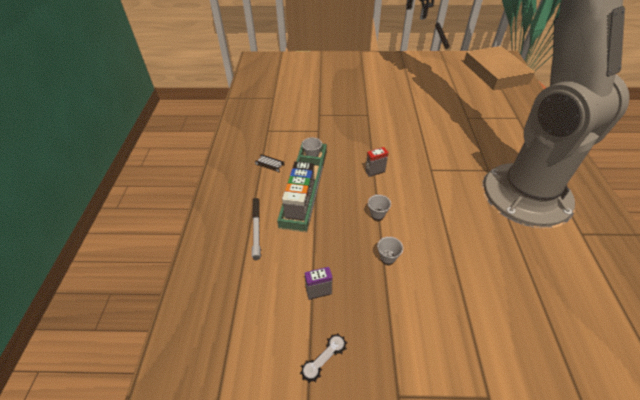

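Top view: the caddy is at about (356,190), with row 1,3,5,6,8 closed up at its left end (311–358,180) and the bay cup at (404,194). Loose on the bench are case 7 (223,206), case 4 (386,271) and cups at (257,273) and (314,268). Case 2 and a third cup seem to be absent. The side view agrees.

```bash
cat > h.py <<'E'
from station import *
import cv2,numpy as np
np.set_printoptions(precision=4,suppress=True)
def ray(n,uv,z):
    p=camera_params(n);K=p["intrinsics"];T=p["cam_to_world"]
    uv=np.atleast_2d(np.asarray(uv,float))
    d=np.c_[(uv[:,0]-K[0,2])/K[0,0],-(uv[:,1]-K[1,2])/K[1,1],-np.ones(len(uv))]@T[:3,:3].T
    return T[:3,3]+d*((z-T[2,3])/d[:,2])[:,None]
def cloud(n,d):
    p=camera_params(n);K=p["intrinsics"];T=p["cam_to_world"]
    v,u=np.mgrid[:400,:640]
    P=np.stack([(u-K[0,2])/K[0,0]*d,-(v-K[1,2])/K[1,1]*d,-d],-1)@T[:3,:3].T+T[:3,3]
    P[d==0]=np.nan
    return P
def comps(n,d,zlo,zhi,xr=(.35,.95),yr=(-.45,.6),amin=25):
    P=cloud(n,d)
    m=((P[...,2]>zlo)&(P[...,2]<zhi)&(P[...,0]>xr[0])&(P[...,0]<xr[1])&(P[...,1]>yr[0])&(P[...,1]<yr[1])).astype(np.uint8)
    k,l,s,c=cv2.connectedComponentsWithStats(m)
    return P,[(l==i) for i in range(1,k) if s[i,4]>=amin]
E
python3 - <<'E'
from h import *
for n in("top","side"):
    d=np.load(f"pics/{n}0.npy");im=cv2.imread(f"pics/{n}0.png")
    hsv=cv2.cvtColor(im,cv2.COLOR_BGR2HSV)
    for zlo,zhi in((.045,.064),(.07,.095)):
        P,C=comps(n,d,zlo,zhi)
        for m in C:
            v,u=np.nonzero(m);q=P[m];z=np.median(q[:,2])
            r=ray(n,np.c_[u,v],{.045:.056,.07:.08}[zlo]);rc=cv2.minAreaRect((r[:,:2]*1000).astype(np.float32))
            print(n,zlo,m.sum(),"px",u.mean().round(1),v.mean().round(1),"cloud",q.mean(0),"ray",r.mean(0)[:2],"rect",np.round(np.r_[rc[0],rc[1],rc[2]],1))
# floor check
    P=cloud(n,d);print(n,"floor z",np.nanmedian(P[290:320,200:300,2]) if n=="top" else np.nanmedian(P[180:300,430:470,2]))
top=cv2.imread("pics/top0.png");a=cv2.resize(top[130:290,200:440],None,fx=3.3,fy=3.3,interpolation=cv2.INTER_CUBIC);cv2.imwrite("pics/crop1.png",a)
E
```

```text
top 0.045 163 px 406.8 192.4 cloud [ 0.617  -0.1476  0.056 ] ray [ 0.617  -0.1476] rect [ 612.9 -141.8   56.8   58.1    0.1]
top 0.045 37 px 348.3 197.2 cloud [ 0.6047 -0.      0.0544] ray [0.6043 0.0001] rect [604.3  -0.4  53.8   4.9  81.2]
top 0.045 39 px 227.3 209.5 cloud [0.5722 0.3052 0.054 ] ray [0.5719 0.3048] rect [576.4 303.   23.7  57.3  80.2]
top 0.045 143 px 312.3 267.7 cloud [0.4286 0.0898 0.0528] ray [0.4285 0.0898] rect [427.9  89.3  56.5  56.5  45.1]
top 0.045 140 px 254.9 273.4 cloud [0.4142 0.23   0.0525] ray [0.4142 0.2294] rect [414.1 225.6  55.   56.6   0.3]
top 0.07 1311 px 333.7 182.0 cloud [0.6366 0.0378 0.0843] ray [0.6377 0.0377] rect [637.7  38.  144.2  59.5  81.1]
top 0.07 268 px 221.0 205.0 cloud [0.579  0.3153 0.0786] ray [0.5788 0.315 ] rect [579.  314.8  57.1  29.3  15.9]
top 0.07 295 px 385.4 271.4 cloud [ 0.4202 -0.0838  0.0788] ray [ 0.4201 -0.0836] rect [420.4 -83.5  55.8  29.   23.5]
top floor z -0.0009748574401786669
side 0.045 185 px 311.8 144.8 cloud [ 0.6136 -0.1467  0.0551] ray [ 0.6135 -0.1456] rect [ 614.5 -140.4   57.5   74.5    1.1]
side 
[... 265 characters left out ...]
ud [0.4296 0.0829 0.0522] ray [0.4303 0.0863] rect [431.   90.1  57.5  61.9   0.5]
side 0.045 187 px 390.3 245.8 cloud [0.4155 0.2184 0.0525] ray [0.4162 0.2209] rect [417.5 225.3  59.   59.7  35. ]
side 0.045 121 px 319.2 285.4 cloud [0.5806 0.3266 0.0543] ray [0.5806 0.3275] rect [580.7 327.8  57.   19.7   3.5]
side 0.07 180 px 377.4 153.0 cloud [ 0.424  -0.0824  0.0789] ray [ 0.4242 -0.0811] rect [424.1 -80.4  61.8  38.4  24.3]
side 0.07 940 px 298.5 183.3 cloud [0.6406 0.0453 0.0852] ray [0.6412 0.0401] rect [640.7  36.8 158.4  59.8  81.2]
side 0.07 346 px 318.2 275.6 cloud [0.5826 0.3169 0.079 ] ray [0.5826 0.3174] rect [582.4 317.4  56.   32.8  15.7]
side floor z 0.00017781135916494772
```

View pics/crop1.png

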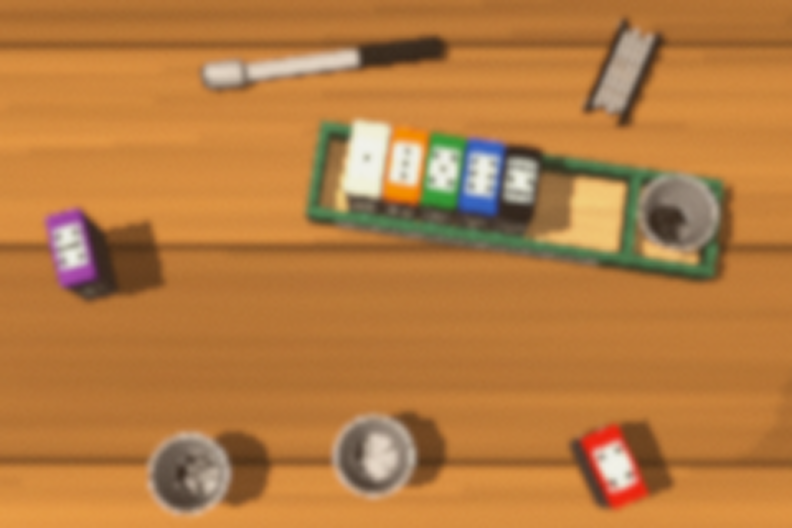

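The crop confirms the contents: row 1,3,5,6,8, loose cases 7 and 4, and two loose cups. The row has a small gap at its +y end. Next I refine the caddy, row and cups.

```bash
cat >> h.py <<'E'
def rect(n,m,z):
    v,u=np.nonzero(m);r=ray(n,np.c_[u,v],z)[:,:2]*1000
    c,s,a=cv2.minAreaRect(r.astype(np.float32))
    if s[0]>s[1]: a-=90   # angle of short side
    return np.round([*c,min(s),max(s),(a+90)%180-90],1)
def circ(n,m,z):
    v,u=np.nonzero(m);r=ray(n,np.c_[u,v],z)[:,:2]*1000
    c,R=cv2.minEnclosingCircle(r.astype(np.float32));return np.round([*c,R],1)
def snap(tag):
    for n in("top","side"):
        im,d=read_camera(n);cv2.imwrite(f"pics/{n}_{tag}.png",im[:,:,::-1]);np.save(f"pics/{n}_{tag}.npy",d)
def load(n,tag):
    return cv2.imread(f"pics/{n}_{tag}.png"),np.load(f"pics/{n}_{tag}.npy")
RNG={'7':((120,90,40),(165,255,255)),'6':((105,130,60),(119,255,255)),'4':((0,200,120),(5,255,255)),'3':((8,210,180),(16,255,255)),'5':((50,120,50),(85,255,255))}
E
cp pics/top0.png pics/top_0.png;cp pics/side0.png pics/side_0.png;cp pics/top0.npy pics/top_0.npy;cp pics/side0.npy pics/side_0.npy
python3 - <<'E'
from h import *
for n in("top","side"):
    im,d=load(n,0);hsv=cv2.cvtColor(im,cv2.COLOR_BGR2HSV);P=cloud(n,d);Z=P[...,2]
    g=cv2.inRange(hsv,(50,80,20),(95,255,255))>0
    X,Y=P[...,0],P[...,1];box=(X>.5)&(X<.75)&(Y>-.25)&(Y<.25)
    m=g&box&(Z>.028)&(Z<.044);print(n,"caddy",rect(n,m,.036),m.sum())
    row=box&(Z>.078)&(Z<.095);print(" row",rect(n,row,.086))
    for k,(lo,hi) in RNG.items():
        m=(cv2.inRange(hsv,lo,hi)>0)&(Z>.072)&(Z<.095)
        if m.sum()>5:print(" case",k,m.sum(),rect(n,m,.08 if k in'74' else .086))
    for nm,(cx,cy),z in(("cup0",(.612,-.142),.062),("cupA",(.428,.089),.056),("cupB",(.414,.226),.056)):
        m=(np.hypot(X-cx,Y-cy)<.045)&(Z>z-.012)&(Z<z+.012);print(" ",nm,circ(n,m,z))
    for nm,(cx,cy) in (("c7",(.58,.315)),("c4",(.421,-.083))):
        m=(np.hypot(X-cx,Y-cy)<.045)&(Z>.07);print(" ",nm,rect(n,m,.08))
E
```

```text
top caddy [627.3 -20.8  74.1 315.9  -8.7] 418
 row [637.1  38.   57.  143.1  -8.6]
 case 7 106 [579.  313.9  26.9  56.2 -74.6]
 case 6 83 [632.4   9.1  27.8  53.5  83.1]
 case 4 87 [421.6 -83.6  27.7  52.9 -67. ]
 case 3 29 [526.9  -2.7  49.8 320.9 -60. ]
 case 5 73 [636.1  36.2  24.2  54.4  80.7]
  cup0 [ 610.8 -141.    29.4]
  cupA [428.   89.1  29.5]
  cupB [414.1 225.9  29.5]
  c7 [579.  314.8  29.3  57.1 -74.1]
  c4 [420.4 -83.5  29.   55.8 -66.5]
side caddy [635.1   2.   70.6 276.2  -8.4] 16
 row [640.2  39.3  57.5 150.2  -8.4]
 case 7 166 [582.7 317.4  31.2  55.3 -73. ]
 case 6 45 [636.1   8.4  24.   52.9  81. ]
 case 4 37 [422.4 -80.4  28.9  52.1 -66.7]
 case 3 20 [645.3  64.4  18.1  50.   85.8]
 case 5 46 [1321.8 -404.4  311.  1651.7   47.7]
  cup0 [ 613.5 -138.6   34.9]
  cupA [430.9  89.7  32.2]
  cupB [416.2 226.8  32.4]
  c7 [582.4 317.4  32.8  56.  -74.3]
  c4 [424.1 -80.4  38.4  61.8 -65.7]
```

```bash
python3 -m creep '[[1,40,40,0,0,0,0.169],[1,40,40,0,0,0,0.169],[1,40,40,0,0,0,0.169],[1,40,40,0,0,0,0.169],[1,40,40,0,0,0,0.169]]' 40; python3 -m creep '[[1,40,40,0,0,0,0.169],[1,0,50,0,0,0,0],[1,0,50,0,0,0,0],[1,0,50,0,0,0,0],[1,0,50,0,0,0,0]]'; python3 -m creep '[[1,0,50,0,0,0,0],[1,0,50,0,0,0,0],[1,0,50,0,0,0,0],[1,0,50,0,0,0,0],[1,0,0,0,0,0,0]]'
```

```text
t: 0.72
eef_pos: [0.4661, -0.4192, 0.2074]
tool_rot: [-0.0, 0.81, 0.587, -0.0]
contact_force: [0.7, -1.3, 0.1]
gripper_width: 1.001
grasp_force: 0.0
t: 1.35
eef_pos: [0.5048, -0.1791, 0.2074]
tool_rot: [-0.0, 0.759, 0.651, -0.0]
contact_force: [0.4, -0.1, 0.1]
gripper_width: 1.0
grasp_force: 0.0
t: 1.98
eef_pos: [0.5048, 0.024, 0.2078]
tool_rot: [-0.001, 0.757, 0.654, 0.001]
contact_force: [-0.1, -1.0, 0.8]
gripper_width: 0.998
grasp_force: 0.0
```

```bash
python3 -m creep '[[1,-35,30,0,0,0,0],[1,-40,38,0,0,0,0],[1,0,0,0,0,0,0],[1,0,0,0,0,0,0]]'; cat >> h.py <<'E'
def eef():
    A=[]
    for _ in range(6):
        A.append(get_obs()["eef_pos"]*1000);read_camera("side")
    A=np.array(A);print("eef",A.mean(0).round(1),"sd",A.std(0).round(1))
E
python3 - <<'E'
from h import *
eef()
snap(1)
im,d=load("side",1);P=cloud("side",d)
X,Y,Z=P[...,0],P[...,1],P[...,2]
for nm,(cx,cy) in(("cupA",(.43,.089)),("cupB",(.415,.226))):
    m=(np.hypot(X-cx,Y-cy)<.06)&(Z>.044)&(Z<.068);print(nm,circ("side",m,.056))
E
```

```text
t: 2.48
eef_pos: [0.4307, 0.0861, 0.2077]
tool_rot: [0.0, 0.759, 0.651, -0.0]
contact_force: [0.5, -0.2, 0.3]
gripper_width: 1.0
grasp_force: 0.0
eef [430.9  86.1 207.6] sd [0.1 0.2 0.1]
cupA [431.1  90.2  32.7]
cupB [416.2 226.3  31.9]
```

```bash
python3 -m creep '[[1,-1,3,-40,0,0,0],[1,0,0,-40,0,0,0],[1,0,0,-40,0,0,0],[1,0,0,-30,0,0,0],[1,0,0,-20,0,0,0]]' 30;  python3 -m creep '[[1,0,0,0,0,0,0],[-1,0,0,0,0,0,0],[-1,0,0,0,0,0,0],[-1,0,0,0,0,0,0],[-1,0,0,0,0,0,0]]' 30; python3 -m creep '[[-1,0,0,0,0,0,0],[-1,0,0,15,0,0,0],[-1,0,0,25,0,0,0],[-1,0,0,25,0,0,0],[-1,0,0,0,0,0,0]]'
```

```text
t: 3.5
eef_pos: [0.4287, 0.0901, 0.0362]
tool_rot: [-0.001, 0.759, 0.651, -0.001]
contact_force: [-0.1, -0.2, -0.4]
gripper_width: 0.999
grasp_force: 0.0
t: 4.12
eef_pos: [0.4295, 0.0903, 0.0381]
tool_rot: [0.0, 0.759, 0.651, 0.0]
contact_force: [-0.6, -0.6, -0.1]
gripper_width: 0.141
grasp_force: 0.0
t: 4.75
eef_pos: [0.4308, 0.0907, 0.105]
tool_rot: [0.001, 0.759, 0.651, 0.002]
contact_force: [0.0, -0.3, 0.6]
gripper_width: -0.004
grasp_force: 0.0
```

```bash
python3 - <<'E'
from h import *
snap(2)
a=load("top",2)[0];b=load("side",2)[0]
c=np.vstack([cv2.resize(a[220:310,210:420],None,fx=3.5,fy=3.5,interpolation=cv2.INTER_CUBIC)[:290,:735],cv2.resize(b[130:280,300:470],(735,300))[:300,:]])
cv2.imwrite("pics/c2.png",c)
E
```

```text
(no output)
```

View pics/c2.png

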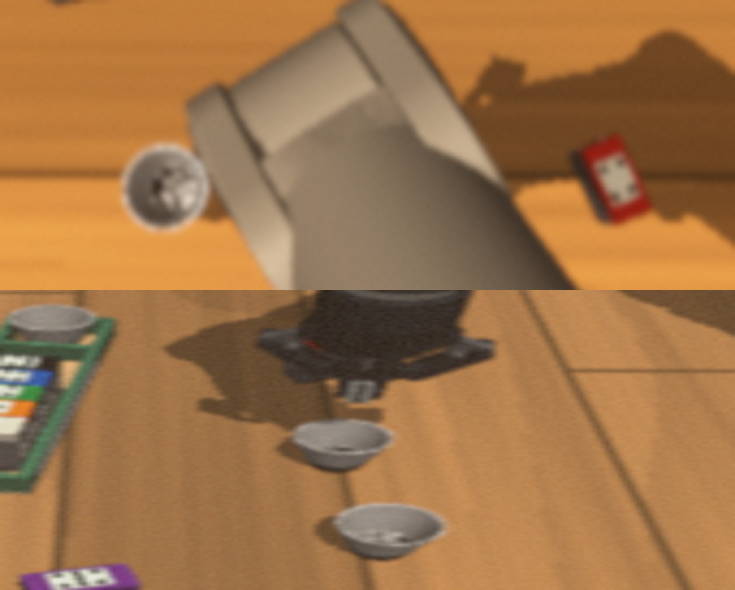

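The fingers closed above the rim because the open pads stand farther back, and the cup is still standing. I'll measure it and grip deeper.

```bash
python3 - <<'E'
from h import *
im,d=load("side",2);P=cloud("side",d)
X,Y,Z=P[...,0],P[...,1],P[...,2]
for nm,(cx,cy) in(("cupA",(.43,.089)),("cupB",(.415,.226))):
    m=(np.hypot(X-cx,Y-cy)<.06)&(Z>.040)&(Z<.068);print(nm,circ("side",m,.056),np.nanmax(Z[m]),m.sum())
eef()
E
python3 -m creep '[[1,0,0,0,0,0,0],[1,0,0,0,0,0,0],[1,0,0,0,0,0,0],[1,0,0,0,0,0,0],[1,0,0,0,0,0,0]]'
```

```text
cupA [431.6  91.7  34.3] 0.05924821385484147 222
cupB [417.2 226.9  32.8] 0.05981155853544873 244
eef [428.8  90.1 102.3] sd [0.3 0.1 0.4]
t: 5.78
eef_pos: [0.4293, 0.0903, 0.1027]
tool_rot: [0.0, 0.759, 0.651, 0.0]
contact_force: [-0.4, -0.1, -0.9]
gripper_width: 0.995
grasp_force: 0.0
```

```bash
python3 -m creep '[[1,1,0,-25,0,0,0],[1,0,0,-25,0,0,0],[1,0,0,-25,0,0,0],[1,0,0,0,0,0,0],[0.5,0,0,0,0,0,0]]' 30;  python3 -m creep '[[-1,0,0,0,0,0,0],[-1,0,0,0,0,0,0],[-1,0,0,0,0,0,0],[-1,0,0,0,0,0,0]]' 30
```

```text
t: 6.4
eef_pos: [0.4306, 0.0905, 0.0284]
tool_rot: [0.0, 0.759, 0.651, 0.0]
contact_force: [-0.5, -0.3, 0.9]
gripper_width: 0.816
grasp_force: 0.0
t: 6.9
eef_pos: [0.4198, 0.0922, 0.0305]
tool_rot: [-0.003, 0.758, 0.652, -0.008]
contact_force: [-45.7, 6.9, 85.3]
gripper_width: 0.339
grasp_force: 41.8
```

```bash
python3 -m creep '[[1,0,0,0,0,0,0],[1,0,0,0,0,0,0],[1,0,0,0,0,0,0],[1,0,0,0,0,0,0]]'; python3 - <<'E'
from h import *
snap(3)
b=load("side",3)[0]
cv2.imwrite("pics/c3.png",cv2.resize(b[110:290,320:460],None,fx=3.3,fy=3.3,interpolation=cv2.INTER_CUBIC))
eef()
E
```

```text
t: 7.4
eef_pos: [0.4306, 0.0901, 0.0278]
tool_rot: [0.0, 0.759, 0.651, 0.0]
contact_force: [-0.1, -0.1, -0.4]
gripper_width: 0.997
grasp_force: 0.0
eef [430.2  90.2  27.6] sd [0.1 0.1 0. ]
```

View pics/c3.png

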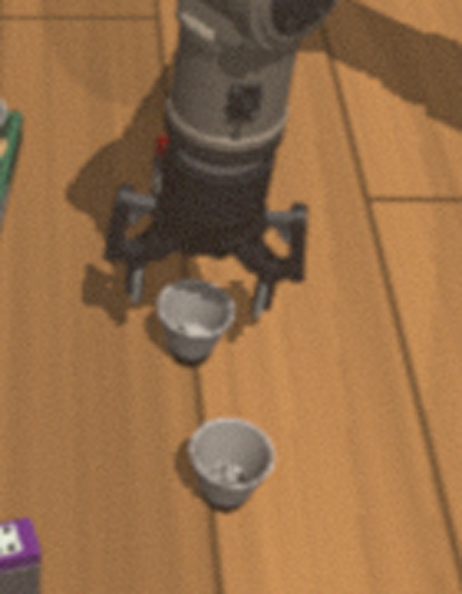

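```bash
python3 - <<'E'
from h import *
im,d=load("side",3);P=cloud("side",d)
X,Y,Z=P[...,0],P[...,1],P[...,2]
m=(X>.38)&(X<.50)&(Y>.06)&(Y<.17)&(Z>.046)&(Z<.066)
k,l,s,c=cv2.connectedComponentsWithStats(m.astype(np.uint8))
for i in range(1,k):
    if s[i,4]>15: print(s[i],circ("side",l==i,.056),P[l==i].mean(0))
m=(X>.36)&(X<.52)&(Y>.03)&(Y<.2)&(Z>.01)&(Z<.12)
for v in range(160,225,3): print(v,[ "%d:%d,%d,%d"%(u,*(P[v,u]*1000)) for u in (360,363,379,397,400) if m[v,u]])
E
```

```text
[368 195  23  19 154] [430.4  90.1  32.3] [0.43   0.0846 0.0523]
160 []
163 []
166 []
169 []
172 []
175 []
178 []
181 []
184 ['360:484,79,117', '363:476,76,114']
187 ['360:484,90,118', '400:386,87,116']
190 ['360:484,94,111', '363:476,92,109']
193 ['360:482,87,93', '363:476,93,99', '400:388,105,114']
196 ['360:482,88,83', '363:474,87,82', '379:428,60,54', '400:387,108,105']
199 ['360:481,87,71', '379:427,61,43', '397:389,94,80', '400:385,106,93']
202 ['379:427,65,35', '397:390,105,81', '400:381,100,75']
205 ['379:426,68,26', '397:389,106,70']
208 ['379:426,72,18']
211 ['379:433,113,54']
214 ['379:432,113,42']
217 ['379:430,110,27']
220 []
223 []
```

```bash
cat >> h.py <<'E'
def proj(n,P):
    p=camera_params(n);K=p["intrinsics"];T=p["cam_to_world"]
    c=(np.atleast_2d(P)-T[:3,3])@T[:3,:3]
    return np.c_[K[0,0]*c[:,0]/-c[:,2]+K[0,2],-K[1,1]*c[:,1]/-c[:,2]+K[1,2]].round(1)
E
python3 - <<'E'
from h import *
for z in (.03,.041,.055,.07):
    q=proj("side",[[.430+.0475,.090-.0072,z],[.430-.0475,.090+.0072,z]]); print(z,q,((q-[320,110])*3.3).round())
E
```

```text
0.03 [[360.3 208.1]
 [397.  212.6]] [[133. 324.]
 [254. 339.]]
0.041 [[360.6 205.4]
 [397.6 209.8]] [[134. 315.]
 [256. 329.]]
0.055 [[361.  201.8]
 [398.4 206.3]] [[135. 303.]
 [259. 318.]]
0.07 [[361.4 197.9]
 [399.2 202.4]] [[137. 290.]
 [261. 305.]]
```

The open fingertips stand at z≈56 with the TCP at 27.6, about 28 mm above it, so I need to go lower.

```bash
python3 -m creep '[[1,0,0,-13,0,0,0],[1,0,0,0,0,0,0],[0.5,0,0,0,0,0,0],[0.5,0,0,0,0,0,0]]' 30;  python3 -m creep '[[0.3,0,0,0,0,0,0],[0.3,0,0,0,0,0,0],[0.3,0,0,0,0,0,0]]' 30; python3 - <<'E'
from h import *
snap(4)
b=load("side",4)[0]
cv2.imwrite("pics/c4.png",cv2.resize(b[150:250,340:420],None,fx=5,fy=5,interpolation=cv2.INTER_CUBIC))
eef()
E
```

```text
t: 8.3
eef_pos: [0.4303, 0.0904, 0.0148]
tool_rot: [0.0, 0.759, 0.651, 0.0]
contact_force: [-0.7, -0.2, 0.3]
gripper_width: 0.75
grasp_force: 0.0
t: 8.68
eef_pos: [0.4304, 0.0904, 0.0152]
tool_rot: [0.0, 0.759, 0.651, 0.0]
contact_force: [-1.1, 0.7, 5.1]
gripper_width: 0.662
grasp_force: 30.7
eef [430.4  90.4  15.2] sd [0. 0. 0.]
```

View pics/c4.png

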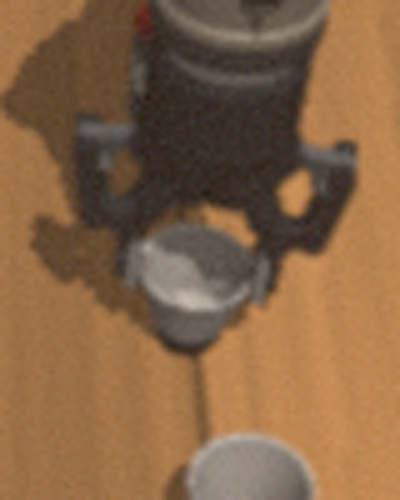

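The cup is now gripped, with the pads about 19 mm below the rim. I'll lift it and carry it over the bay.

```bash
python3 -m creep '[[0.3,0,0,5,0,0,0],[0.3,0,0,20,0,0,0],[0.3,0,0,30,0,0,0],[0.3,0,0,30,0,0,0],[0.3,0,0,30,0,0,0]]'; python3 -m creep '[[0.3,26,-33,0,0,0,0],[0.3,26,-33,0,0,0,0],[0.3,26,-33,0,0,0,0],[0.3,26,-33,0,0,0,0],[0.3,26,-33,0,0,0,0]]'; python3 -m creep '[[0.3,26,-33,0,0,0,0],[0.3,26,-33,0,0,0,0],[0.3,0,0,0,0,0,0],[0.3,0,0,0,0,0,0]]'; python3 - <<'E'
from h import *
snap(5)
b=load("side",5)[0]
cv2.imwrite("pics/c5.png",cv2.resize(b[70:200,250:370],None,fx=4,fy=4,interpolation=cv2.INTER_CUBIC))
eef()
E
```

```text
t: 9.7
eef_pos: [0.43, 0.0902, 0.1309]
tool_rot: [-0.0, 0.759, 0.651, 0.0]
contact_force: [0.9, 1.0, -0.0]
gripper_width: 0.661
grasp_force: 32.1
t: 10.32
eef_pos: [0.5608, -0.0759, 0.1299]
tool_rot: [-0.0, 0.759, 0.651, 0.0]
contact_force: [0.7, 0.5, -1.1]
gripper_width: 0.656
grasp_force: 32.1
t: 10.82
eef_pos: [0.6117, -0.1401, 0.1295]
tool_rot: [-0.001, 0.759, 0.651, -0.0]
contact_force: [0.9, 0.1, -0.4]
gripper_width: 0.66
grasp_force: 32.2
eef [ 611.9 -139.7  129.9] sd [0.1 0.3 0.1]
```

View pics/c5.png

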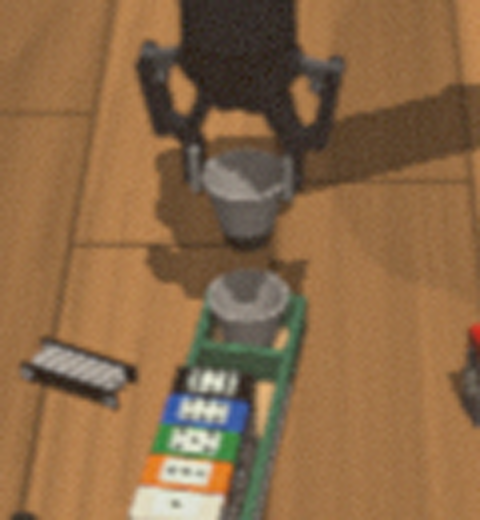

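```bash
python3 - <<'E'
from h import *
im,d=load("side",5);P=cloud("side",d)
X,Y,Z=P[...,0],P[...,1],P[...,2]
for z in(.062,.171):
    m=(abs(X-.612)<.034)&(abs(Y+.14)<.045)&(abs(Z-z)<.012)
    k,l,s,c=cv2.connectedComponentsWithStats(m.astype(np.uint8))
    i=1+np.argmax(s[1:,4]);q=P[l==i];print(z,s[i],circ("side",l==i,z),(q.min(0)*1000).round(),(q.max(0)*1000).round())
E
```

```text
0.062 [302 138  20  15 144] [ 612.5 -137.9   35.1] [ 586. -174.   50.] [ 643. -113.   64.]
0.171 [299 107  25  16 199] [ 611.4 -139.    41.2] [ 579. -173.  159.] [ 646. -114.  183.]
```

```bash
python3 -m creep '[[0.3,1,0,-35,0,0,0],[0.3,0,0,-30,0,0,0],[0.3,0,0,-14,0,0,0],[0.3,0,0,-8,0,0,0],[0.3,0,0,0,0,0,0]]'; python3 -m creep '[[1,0,0,0,0,0,0],[1,0,0,0,0,0,0],[1,0,0,0,0,0,0],[1,0,0,30,0,0,0],[1,0,0,40,0,0,0]]';python3 -m creep '[[1,-30,40,30,0,0,0],[1,-40,40,0,0,0,0],[1,-40,45,0,0,0,0],[1,-40,40,0,0,0,0],[1,-40,40,0,0,0,0]]'; python3 - <<'E'
from h import *
snap(6)
b=load("side",6)[0];a=load("top",6)[0]
cv2.imwrite("pics/c6.png",np.hstack([cv2.resize(b[100:260,250:420],(510,480)),cv2.resize(a[140:240,380:440],(288,480))]))
eef()
E
```

```text
t: 11.85
eef_pos: [0.6135, -0.1407, 0.0429]
tool_rot: [0.0, 0.759, 0.651, 0.0]
contact_force: [0.2, -1.0, -0.3]
gripper_width: 0.661
grasp_force: 32.2
t: 12.48
eef_pos: [0.6124, -0.1406, 0.1127]
tool_rot: [-0.001, 0.759, 0.651, -0.001]
contact_force: [0.7, 0.3, 1.3]
gripper_width: 0.998
grasp_force: 0.0
t: 13.1
eef_pos: [0.4221, 0.0655, 0.1431]
tool_rot: [0.0, 0.759, 0.651, 0.0]
contact_force: [-1.3, 0.3, 0.6]
gripper_width: 0.999
grasp_force: 0.0
eef [422.8  64.9 143.1] sd [1.8 1.5 0.1]
```

View pics/c6.png

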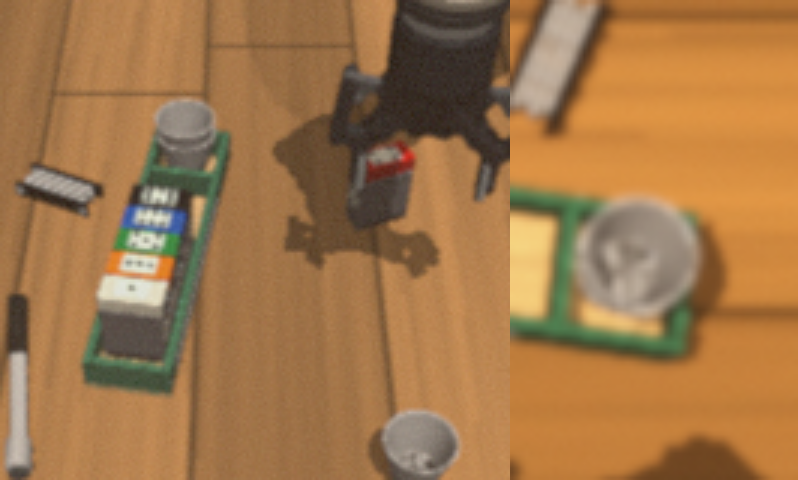

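Cup 1 is nested neatly in the bay cup (left pane, about (186,125)). Next I re-measure cup B and the stack.

```bash
python3 - <<'E'
from h import *
eef()
snap(7)
for n in("top","side"):
    im,d=load(n,7);P=cloud(n,d);X,Y,Z=P[...,0],P[...,1],P[...,2]
    for nm,(cx,cy),z,r in(("B",(.415,.226),.056,.06),("stack",(.613,-.14),.078,.04)):
        m=(np.hypot(X-cx,Y-cy)<r)&(abs(Z-z)<.01);print(n,nm,m.sum(),circ(n,m,z),np.nanmax(Z[(np.hypot(X-cx,Y-cy)<r)]))
E
```

```text
eef [423.8  63.7 142.6] sd [0.2 0.2 0.1]
top B 133 [414.1 225.9  29.5] 0.059959438271406706
top stack 129 [ 611.3 -141.2   29.7] 0.08284784078973861
side B 178 [417.1 225.5  31.5] 0.05816353613558678
side stack 133 [ 614.9 -138.9   35.1] 0.08075384506770655
```

```bash
python3 -m creep '[[1,-2,40,0,0,0,0],[1,-2,40,0,0,0,0],[1,-2,40,0,0,0,0],[1,-2,42,0,0,0,0],[1,0,0,-30,0,0,0]]'; python3 -m creep '[[1,0,0,-30,0,0,0],[1,0,0,-30,0,0,0],[1,0,0,-25,0,0,0],[1,0,0,-12,0,0,0],[1,0,0,0,0,0,0]]'; python3 -m creep '[[0.5,0,0,0,0,0,0],[0.3,0,0,0,0,0,0],[0.3,0,0,0,0,0,0],[0.3,0,0,0,0,0,0],[0.3,0,0,0,0,0,0]]' 30
```

```text
t: 14.52
eef_pos: [0.4165, 0.2314, 0.1144]
tool_rot: [-0.0, 0.758, 0.653, 0.003]
contact_force: [0.9, -0.8, -0.7]
gripper_width: 1.004
grasp_force: 0.0
t: 15.15
eef_pos: [0.4149, 0.2262, 0.0153]
tool_rot: [-0.0, 0.759, 0.651, -0.001]
contact_force: [-0.1, 0.5, -0.3]
gripper_width: 1.0
grasp_force: 0.0
t: 15.78
eef_pos: [0.4159, 0.2269, 0.0173]
tool_rot: [0.0, 0.759, 0.651, 0.001]
contact_force: [-2.9, -1.3, 11.0]
gripper_width: 0.677
grasp_force: 29.6
```

```bash
python3 -m creep '[[0.3,0,0,5,0,0,0],[0.3,0,0,20,0,0,0],[0.3,0,0,35,0,0,0],[0.3,0,0,35,0,0,0],[0.3,0,0,35,0,0,0]]'; python3 -m creep '[[0.3,20,-37,0,0,0,0],[0.3,20,-37,0,0,0,0],[0.3,20,-37,0,0,0,0],[0.3,20,-37,0,0,0,0],[0.3,20,-37,0,0,0,0]]'; python3 -m creep '[[0.3,20,-37,0,0,0,0],[0.3,20,-37,0,0,0,0],[0.3,20,-37,0,0,0,0],[0.3,20,-37,0,0,0,0],[0.3,17,-34,0,0,0,0]]';python3 -m creep '[[0.3,0,0,0,0,0,0],[0.3,0,0,0,0,0,0]]'; python3 - <<'E'
from h import *
eef()
snap(8)
im,d=load("side",8);P=cloud("side",d)
X,Y,Z=P[...,0],P[...,1],P[...,2]
for z in(.078,.171):
    m=(abs(X-.614)<.034)&(abs(Y+.14)<.045)&(abs(Z-z)<.012)
    k,l,s,c=cv2.connectedComponentsWithStats(m.astype(np.uint8))
    i=1+np.argmax(s[1:,4]);q=P[l==i];print(z,s[i],circ("side",l==i,z),(q.min(0)*1000).round(),(q.max(0)*1000).round())
cv2.imwrite("pics/c8.png",cv2.resize(im[70:200,250:370],None,fx=4,fy=4,interpolation=cv2.INTER_CUBIC))
E
```

```text
t: 16.4
eef_pos: [0.4152, 0.2262, 0.1473]
tool_rot: [0.0, 0.759, 0.651, 0.0]
contact_force: [-0.3, -0.4, -0.1]
gripper_width: 0.67
grasp_force: 32.3
t: 17.02
eef_pos: [0.5158, 0.0399, 0.1463]
tool_rot: [0.0, 0.759, 0.651, 0.0]
contact_force: [-0.0, -0.2, -0.1]
gripper_width: 0.67
grasp_force: 32.3
t: 17.65
eef_pos: [0.6128, -0.1424, 0.1462]
tool_rot: [0.0, 0.759, 0.651, 0.0]
contact_force: [1.2, 0.8, -0.2]
gripper_width: 0.666
grasp_force: 32.3
t: 17.9
eef_pos: [0.6119, -0.14, 0.1458]
tool_rot: [-0.0, 0.759, 0.651, 0.0]
contact_force: [-0.2, 0.7, 0.4]
gripper_width: 0.667
grasp_force: 32.3
eef [ 611.9 -139.4  145.9] sd [0.1 0.3 0.1]
0.078 [302 133  20  16 150] [ 612.2 -139.    35.5] [ 585. -175.   66.] [ 642. -113.   81.]
0.171 [298 104  25  19 263] [ 612.5 -144.9   43.2] [ 581. -171.  159.] [ 648. -113.  183.]
```

View pics/c8.png

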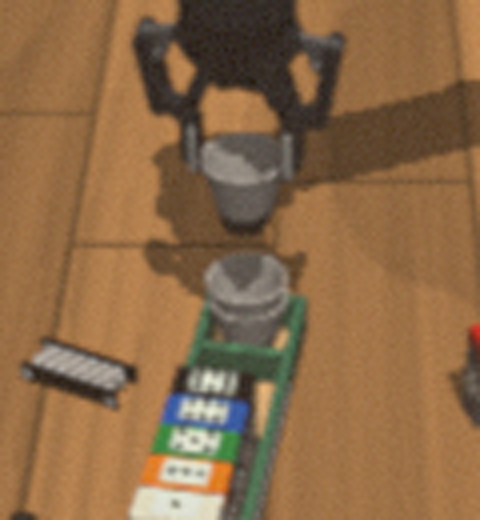

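```bash
python3 -m creep '[[0.3,1,0,-35,0,0,0],[0.3,0,0,-30,0,0,0],[0.3,0,0,-13,0,0,0],[0.3,0,0,-8,0,0,0],[0.3,0,0,0,0,0,0]]'; python3 -m creep '[[1,0,0,0,0,0,0],[1,0,0,0,0,0,0],[1,0,0,0,0,0,0],[1,0,0,30,0,0,0],[1,0,0,40,0,0,0]]';python3 -m creep '[[1,0,0,40,0,0,0],[1,-40,0,0,0,0,0],[1,-40,0,0,0,0,0],[1,-40,0,0,0,0,0],[1,-40,0,0,0,0,0]]'; python3 - <<'E'
from h import *
snap(9)
eef()
for n in("top","side"):
    im,d=load(n,9);P=cloud(n,d);X,Y,Z=P[...,0],P[...,1],P[...,2]
    r=np.hypot(X-.613,Y+.14)<.04
    m=r&(abs(Z-.094)<.01);print(n,"stack",m.sum(),circ(n,m,.094),np.nanmax(Z[r]))
    row=(abs(X-.638)<.06)&(abs(Y-.038)<.1)&(Z>.078)&(Z<.095);print(" row",rect(n,row,.086))
a=load("top",9)[0];b=load("side",9)[0]
cv2.imwrite("pics/c9.png",np.hstack([cv2.resize(b[100:260,250:420],(510,480)),cv2.resize(a[140:240,380:440],(288,480))]))
E
```

```text
t: 18.92
eef_pos: [0.6135, -0.1407, 0.06]
tool_rot: [0.0, 0.759, 0.651, 0.0]
contact_force: [-0.1, 0.6, 1.1]
gripper_width: 0.67
grasp_force: 32.3
t: 19.55
eef_pos: [0.6124, -0.1406, 0.1297]
tool_rot: [-0.001, 0.759, 0.651, -0.001]
contact_force: [0.1, -1.2, -0.1]
gripper_width: 0.999
grasp_force: 0.0
t: 20.18
eef_pos: [0.452, -0.1407, 0.1699]
tool_rot: [0.0, 0.759, 0.651, 0.0]
contact_force: [0.8, -1.0, 0.4]
gripper_width: 0.997
grasp_force: 0.0
eef [ 452.9 -140.9  170. ] sd [2.  0.3 0.3]
top stack 135 [ 611.4 -141.    29.7] 0.09612628527679212
 row [637.2  38.   57.1 143.3  -9. ]
side stack 136 [ 615.9 -139.7   33.8] 0.09872621492690081
 row [640.4  39.4  57.2 150.6  -8.5]
```

View pics/c9.png

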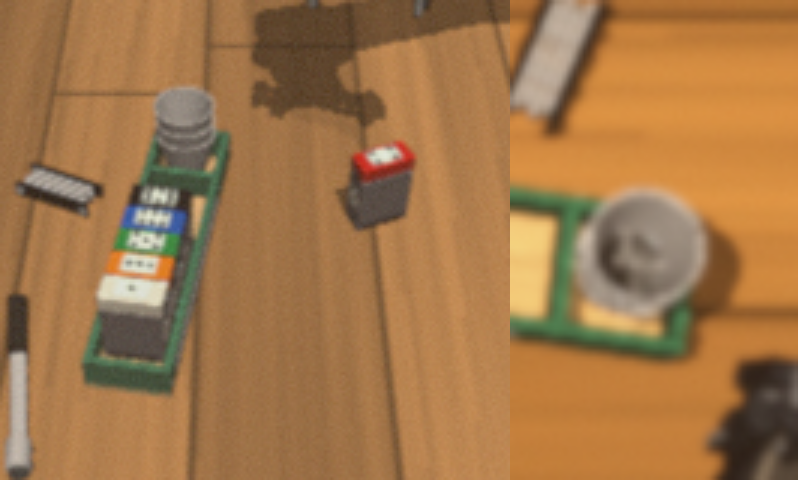

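All three cups stand as one straight stack, rim at about 0.095 m. Next is spreading the row, starting with case 8.

```bash
python3 -m creep '[[1,36,25,0,0,0,0],[1,36,25,0,0,0,0],[1,36,25,0,0,0,0],[1,36,25,0,0,0,0],[1,34,24,0,0,0,0]]'; python3 -m creep '[[1,0,0,-35,0,0,0],[1,0,0,-35,0,0,0],[1,0,0,-20,0,0,0],[1,0,0,0,0,0,0],[1,0,0,0,0,0,0]]'; python3 - <<'E'
from h import *
eef()
snap(10)
a=load("top",10)[0];b=load("side",10)[0]
cv2.imwrite("pics/c10.png",cv2.resize(b[100:240,250:390],(560,560),interpolation=cv2.INTER_CUBIC))
E
```

```text
t: 21.2
eef_pos: [0.6331, -0.0154, 0.1692]
tool_rot: [-0.0, 0.759, 0.651, 0.0]
contact_force: [-0.0, -0.4, -0.0]
gripper_width: 1.004
grasp_force: 0.0
t: 21.82
eef_pos: [0.6323, -0.0165, 0.0809]
tool_rot: [0.001, 0.759, 0.651, 0.001]
contact_force: [0.4, 0.5, 1.4]
gripper_width: 0.998
grasp_force: 0.0
eef [632.2 -16.7  81.1] sd [0.2 0.1 0.2]
```

View pics/c10.png

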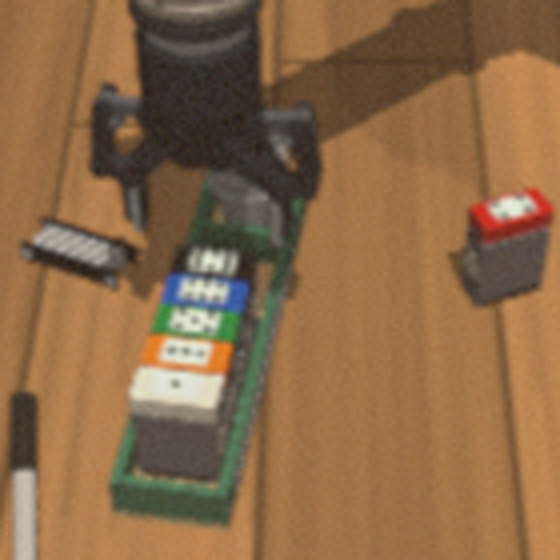

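```bash
python3 -m creep '[[1,-1,0,-20,0,0,0],[1,0,0,-21,0,0,0],[1,0,0,0,0,0,0],[0.3,0,0,0,0,0,0],[0.3,0,0,0,0,0,0]]' 40; python3 -m creep '[[0.3,0,0,0,0,0,0],[0.3,0,0,0,0,0,0],[0.3,0,0,0,0,0,0]]'
```

```text
t: 22.85
eef_pos: [0.631, -0.0166, 0.0393]
tool_rot: [0.0, 0.759, 0.651, 0.001]
contact_force: [1.7, -0.6, -1.0]
gripper_width: 0.653
grasp_force: 12.7
t: 23.22
eef_pos: [0.6309, -0.0167, 0.0393]
tool_rot: [0.0, 0.759, 0.651, 0.001]
contact_force: [1.5, 0.4, 2.2]
gripper_width: 0.656
grasp_force: 14.4
```

```bash
python3 -m creep '[[-0.3,0,0,0,0,0,0],[-0.3,0,0,0,0,0,0],[-0.3,-2,-15,0,0,0,0],[-0.3,-2,-15,0,0,0,0],[-0.3,-2,-15,0,0,0,0]]' 40; python3 -m creep '[[-0.3,-2,-15,0,0,0,0],[-0.3,-3,-14,0,0,0,0],[-0.3,0,0,0,0,0,0],[-0.3,0,0,0,0,0,0]]'; python3 - <<'E'
from h import *
eef()
snap(11)
im,d=load("side",11)
P=cloud("side",d);Z=P[...,2]
cv2.imwrite("pics/c11.png",cv2.resize(im[100:240,250:390],(560,560),interpolation=cv2.INTER_CUBIC))
E
```

```text
t: 23.85
eef_pos: [0.6253, -0.0599, 0.0399]
tool_rot: [-0.0, 0.759, 0.651, 0.002]
contact_force: [0.8, 6.0, 8.6]
gripper_width: 0.647
grasp_force: 45.5
t: 24.35
eef_pos: [0.6202, -0.091, 0.0399]
tool_rot: [0.001, 0.759, 0.651, 0.001]
contact_force: [1.0, 1.3, 8.0]
gripper_width: 0.646
grasp_force: 45.6
eef [620.2 -91.   39.8] sd [0. 0. 0.]
```

View pics/c11.png

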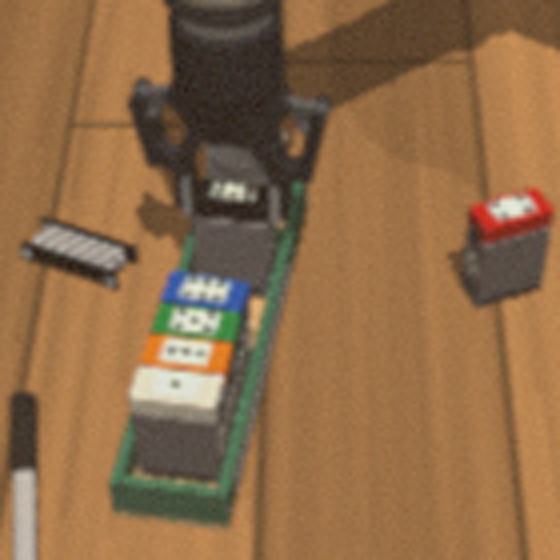

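```bash
python3 -m creep '[[1,0,0,0,0,0,0],[1,0,0,0,0,0,0],[1,0,0,0,0,0,0],[1,0,0,30,0,0,0],[1,0,0,25,0,0,0]]'; python3 -m creep '[[1,5,32,0,0,0,0],[1,5,32,0,0,0,0],[1,5,33,0,0,0,0],[1,4,33,0,0,0,0],[1,0,0,0,0,0,0]]'; python3 -m creep '[[1,0,0,-30,0,0,0],[1,0,0,-25,0,0,0],[1,0,0,0,0,0,0],[-0.3,0,0,0,0,0,0],[-0.3,0,0,0,0,0,0]]' 40; python3 -m creep '[[-0.3,0,0,0,0,0,0],[-0.3,0,0,0,0,0,0],[-0.3,0,0,0,0,0,0]]'
```

```text
t: 25.38
eef_pos: [0.6189, -0.0908, 0.094]
tool_rot: [-0.0, 0.759, 0.651, -0.0]
contact_force: [1.0, -0.4, 0.5]
gripper_width: 1.003
grasp_force: 0.0
t: 26.0
eef_pos: [0.6379, 0.0436, 0.0937]
tool_rot: [-0.001, 0.757, 0.653, 0.001]
contact_force: [-0.2, -0.1, -0.7]
gripper_width: 0.999
grasp_force: 0.0
t: 26.62
eef_pos: [0.6395, 0.0392, 0.0403]
tool_rot: [0.001, 0.759, 0.651, 0.001]
contact_force: [0.1, 0.4, 0.8]
gripper_width: 0.65
grasp_force: 42.0
t: 27.0
eef_pos: [0.6395, 0.0392, 0.0403]
tool_rot: [0.001, 0.759, 0.651, 0.001]
contact_force: [-0.3, -1.9, 6.4]
gripper_width: 0.646
grasp_force: 42.8
```

```bash
python3 -m creep '[[-0.3,-2,-11,0,0,0,0],[-0.3,-1,-10,0,0,0,0],[-0.3,-2,-10,0,0,0,0],[-0.3,0,0,0,0,0,0],[-0.3,0,0,0,0,0,0]]'; python3 -m creep '[[1,0,0,0,0,0,0],[1,0,0,0,0,0,0],[1,0,0,0,0,0,0],[1,0,0,30,0,0,0],[1,0,0,25,0,0,0]]'; python3 -m creep '[[1,4,29,0,0,0,0],[1,5,29,0,0,0,0],[1,0,0,0,0,0,0],[1,0,0,0,0,0,0]]'; python3 - <<'E'
from h import *
eef()
snap(12)
im,d=load("side",12)
cv2.imwrite("pics/c12.png",cv2.resize(im[100:240,250:390],(560,560),interpolation=cv2.INTER_CUBIC))
P=cloud("side",d);X,Y,Z=P[...,0],P[...,1],P[...,2]
m=(abs(X-.635)<.05)&(abs(Y-.0)<.2)&(abs(Z-.086)<.007)
k,l,s,c=cv2.connectedComponentsWithStats(m.astype(np.uint8))
for i in range(1,k):
    if s[i,4]>20: print(s[i],rect("side",l==i,.086))
E
```

```text
t: 27.62
eef_pos: [0.635, 0.0081, 0.0403]
tool_rot: [0.001, 0.759, 0.651, 0.002]
contact_force: [1.2, 0.3, 6.7]
gripper_width: 0.642
grasp_force: 44.1
t: 28.25
eef_pos: [0.6329, 0.0082, 0.0941]
tool_rot: [-0.0, 0.759, 0.651, -0.0]
contact_force: [-0.2, 0.5, -0.2]
gripper_width: 0.998
grasp_force: 0.0
t: 28.75
eef_pos: [0.6419, 0.0653, 0.0933]
tool_rot: [0.0, 0.759, 0.651, -0.001]
contact_force: [-0.5, -0.1, 0.2]
gripper_width: 1.001
grasp_force: 0.0
eef [642.1  64.9  93.4] sd [0.1 0.3 0.1]
[310 129  11   9  51] [ 604.  -166.1   26.5   42.8   62.7]
[311 138  11   7  25] [ 596.8 -124.3   12.2   36.8  -54.4]
[290 162  22  18 310] [634.3  -1.3  56.8  63.1  -7.1]
[283 184  25  20 395] [646.9  82.3  56.6  63.7  -8.7]
```

View pics/c12.png

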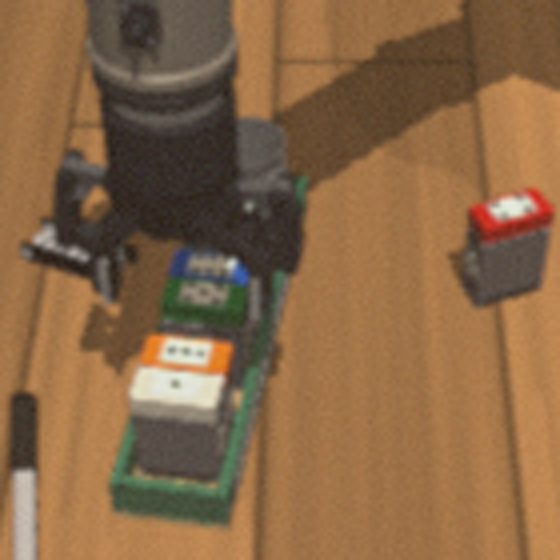

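```bash
python3 -m creep '[[1,1,1,-30,0,0,0],[1,0,0,-24,0,0,0],[1,0,0,0,0,0,0],[-0.3,0,0,0,0,0,0],[-0.3,0,0,0,0,0,0]]' 40; python3 -m creep '[[-0.3,0,0,0,0,0,0],[-0.3,0,0,0,0,0,0],[-0.3,1,8,0,0,0,0],[-0.3,1,8,0,0,0,0],[-0.3,0,0,0,0,0,0]]';python3 -m creep '[[1,0,0,0,0,0,0],[1,0,0,0,0,0,0],[1,0,0,0,0,0,0],[1,0,0,40,0,0,0],[1,0,0,40,0,0,0]]'; python3 -m creep '[[1,-40,40,0,0,0,0.142],[1,-40,40,0,0,0,0.142],[1,-40,40,0,0,0,0.145],[1,-40,40,0,0,0,0],[1,0,0,0,0,0,0]]'; python3 - <<'E'
from h import *
eef()
snap(13)
for n in("side","top"):
    im,d=load(n,13)
    P=cloud(n,d);X,Y,Z=P[...,0],P[...,1],P[...,2]
    m=(abs(X-.59)<.11)&(abs(Y-.12)<.3)&(abs(Z-.083)<.01)
    k,l,s,c=cv2.connectedComponentsWithStats(m.astype(np.uint8))
    for i in range(1,k):
        if s[i,4]>20: print(n,s[i],rect(n,l==i,.086),rect(n,l==i,.08))
E
```

```text
t: 29.78
eef_pos: [0.6445, 0.0676, 0.0414]
tool_rot: [0.001, 0.759, 0.651, 0.001]
contact_force: [0.1, -0.1, -0.2]
gripper_width: 0.646
grasp_force: 42.4
t: 30.4
eef_pos: [0.6467, 0.0819, 0.0413]
tool_rot: [0.002, 0.759, 0.651, 0.0]
contact_force: [0.5, -3.5, 7.5]
gripper_width: 0.645
grasp_force: 43.6
t: 31.02
eef_pos: [0.6446, 0.0834, 0.12]
tool_rot: [-0.001, 0.759, 0.651, -0.001]
contact_force: [0.5, 0.5, 0.3]
gripper_width: 1.0
grasp_force: 0.0
t: 31.65
eef_pos: [0.4814, 0.2475, 0.1202]
tool_rot: [-0.001, 0.6, 0.8, 0.0]
contact_force: [0.5, -0.3, -0.8]
gripper_width: 0.998
grasp_force: 0.0
eef [484.8 243.8 119.8] sd [1.8 2.  0.2]
side [302 129  20  18 211] [ 613.5 -143.    55.9   79.4    1.1] [ 613.9 -150.6   56.4   80.1    1.1]
side [298 147  21  12 192] [622.2 -74.6  41.4  57.9  81.6] [622.8 -81.6  41.8  58.4  81.6]
side [290 162  24  20 373] [634.1   2.1  58.   69.9  -7.1] [634.7  -4.2  58.5  70.5  -7.1]
side [282 187  26  21 435] [648.4  94.8  57.7  66.5  -7.8] [649.1  89.3  58.2  67.1  -7.8]
side [305 267  28  18 333] [582.4 320.3  30.9  55.4 -73.4] [582.6 316.7  31.2  55.9 -73.4]
top [300 167  25  25 512] [644.3  90.9  55.9  58.   81.6] [645.9  91.1  56.3  58.4  81.6]
top [337 172  26  25 516] [630.7  -2.   55.9  58.2  81.1] [632.2  -2.5  56.3  58.6  81.1]
top [374 178  15  24 269] [618.  -78.6  28.8  58.6  80.6] [619.4 -79.6  29.   58.9  80.6]
top [395 180  25  25 200] [ 611.4 -141.3   58.5   60.7   87.9] [ 612.8 -142.7   58.9   61.1   87.9]
```

Camera check: case 8 came along only about 60 of the 74 mm, so there was some slip in the pads. Slot 7 is ≈36 mm and slot 4 ≈38 mm. I'll nudge 8 another 11 mm to widen its slot.

```bash
python3 -m creep '[[1,20,-46,0,0,0,-0.143],[1,20,-46,0,0,0,-0.143],[1,20,-46,0,0,0,-0.143],[1,20,-46,0,0,0,0],[1,20,-46,0,0,0,0]]'; python3 -m creep '[[1,20,-46,0,0,0,0],[1,15,-46,0,0,0,0],[1,0,0,0,0,0,0],[1,0,0,0,0,0,0],[1,0,0,0,0,0,0]]'; python3 -m creep '[[1,0,0,-35,0,0,0],[1,0,0,-35,0,0,0],[1,0,0,-8,0,0,0],[1,0,0,0,0,0,0],[-0.3,0,0,0,0,0,0]]' 60; python3 -m creep '[[-0.3,0,0,0,0,0,0],[-0.3,0,0,0,0,0,0],[-0.3,0,0,0,0,0,0]]'
```

```text
t: 32.67
eef_pos: [0.586, 0.0111, 0.1197]
tool_rot: [0.0, 0.759, 0.651, 0.0]
contact_force: [0.8, 0.2, -0.6]
gripper_width: 1.003
grasp_force: 0.0
t: 33.3
eef_pos: [0.62, -0.0771, 0.1197]
tool_rot: [-0.0, 0.758, 0.652, 0.0]
contact_force: [-0.4, 0.4, -0.6]
gripper_width: 1.0
grasp_force: 0.0
t: 33.92
eef_pos: [0.6214, -0.0784, 0.0433]
tool_rot: [0.001, 0.759, 0.651, 0.001]
contact_force: [0.3, 0.5, 0.2]
gripper_width: 0.822
grasp_force: 0.0
t: 34.3
eef_pos: [0.6217, -0.0787, 0.0436]
tool_rot: [0.001, 0.759, 0.651, 0.001]
contact_force: [0.2, 0.7, 6.6]
gripper_width: 0.635
grasp_force: 63.5
```

```bash
python3 -m creep '[[-0.3,0,-4,0,0,0,0],[-0.3,-1,-4,0,0,0,0],[-0.3,-1,-3,0,0,0,0],[-0.3,0,0,0,0,0,0]]'; python3 -m creep '[[1,0,0,0,0,0,0],[1,0,0,0,0,0,0],[1,0,0,0,0,0,0],[1,0,0,40,0,0,0],[1,0,0,40,0,0,0]]';  python3 -m creep '[[1,-4,41,0,0,0,0.143],[1,-4,41,0,0,0,0.143],[1,-4,41,0,0,0,0.143],[1,-4,41,0,0,0,0],[1,-4,41,0,0,0,0]]';  python3 -m creep '[[1,-4,41,0,0,0,0],[1,-4,40,0,0,0,0],[1,-4,40,0,0,0,0],[1,-4,40,0,0,0,0],[1,-2,40,0,0,0,0]]'; python3 -m creep '[[1,0,0,0,0,0,0],[1,0,0,0,0,0,0]]'; python3 - <<'E'
from h import *
eef()
snap(14)
for n in("top","side"):
    im,d=load(n,14)
    P=cloud(n,d);X,Y,Z=P[...,0],P[...,1],P[...,2]
    m=(abs(X-.59)<.11)&(abs(Y-.12)<.3)&(abs(Z-.083)<.01)
    k,l,s,c=cv2.connectedComponentsWithStats(m.astype(np.uint8))
    for i in range(1,k):
        if s[i,4]>20: print(n,s[i],rect(n,l==i,.086),rect(n,l==i,.08))
E
```

```text
t: 34.8
eef_pos: [0.6204, -0.0886, 0.0436]
tool_rot: [0.001, 0.759, 0.651, 0.002]
contact_force: [2.0, 3.5, 6.1]
gripper_width: 0.639
grasp_force: 64.2
t: 35.42
eef_pos: [0.6175, -0.0898, 0.122]
tool_rot: [-0.001, 0.759, 0.651, -0.001]
contact_force: [0.0, 0.1, -0.5]
gripper_width: 1.001
grasp_force: 0.0
t: 36.05
eef_pos: [0.5979, 0.1162, 0.1215]
tool_rot: [-0.0, 0.603, 0.798, -0.0]
contact_force: [0.7, 0.1, 0.0]
gripper_width: 0.995
grasp_force: 0.0
t: 36.67
eef_pos: [0.5799, 0.3172, 0.1215]
tool_rot: [0.0, 0.603, 0.798, -0.0]
contact_force: [0.6, -0.8, -0.5]
gripper_width: 1.001
grasp_force: 0.0
t: 36.92
eef_pos: [0.5803, 0.3152, 0.1212]
tool_rot: [0.0, 0.603, 0.798, -0.001]
contact_force: [-0.6, -0.1, -0.1]
gripper_width: 1.0
grasp_force: 0.0
eef [580.7 314.6 121.4] sd [0.2 0.3 0.2]
top [300 167  25  25 508] [644.3  90.9  55.9  58.   81.5] [645.9  91.1  56.2  58.4  81.5]
top [337 172  26  25 518] [630.6  -2.   55.9  58.4  81.1] [632.1  -2.5  56.3  58.8  81.1]
top [379 178  14  24 272] [617.3 -88.2  28.9  57.8  81.2] [618.7 -89.3  29.1  58.2  81.2]
top [395 180  25  25 208] [ 611.5 -141.3   58.6   60.7   87.9] [ 612.8 -142.7   58.9   61.1   87.9]
side [282 187  13  20 185] [664.3  93.8  30.1  66.6   3.9] [665.2  88.3  30.4  67.1   3.9]
side [305 267  28  18 326] [582.3 320.1  30.7  55.3 -74.3] [582.5 316.6  31.   55.8 -74.3]
```

```bash
python3 -m creep '[[1,0,1,-35,0,0,0],[1,0,0,-35,0,0,0],[1,0,0,-17,0,0,0],[1,0,0,0,0,0,0],[-0.3,0,0,0,0,0,0]]' 60; python3 -m creep '[[-0.3,0,0,0,0,0,0],[-0.3,0,0,0,0,0,0],[-0.3,0,0,0,0,0,0],[-0.3,0,0,10,0,0,0],[-0.3,0,0,30,0,0,0]]'; python3 -m creep '[[-0.3,0,0,40,0,0,0],[-0.3,0,0,40,0,0,0],[-0.3,4,-37,0,0,0,-0.143],[-0.3,4,-37,0,0,0,-0.143],[-0.3,4,-37,0,0,0,-0.143]]'; python3 -m creep '[[-0.3,4,-37,0,0,0,0],[-0.3,4,-37,0,0,0,0],[-0.3,4,-37,0,0,0,0],[-0.3,5,-37,0,0,0,0],[-0.3,5,-37,0,0,0,0]]';python3 -m creep '[[-0.3,5,-36,0,0,0,0],[-0.3,5,-35,0,0,0,0],[-0.3,0,0,0,0,0,0],[-0.3,0,0,0,0,0,0]]'; python3 - <<'E'
from h import *
eef()
snap(15)
b=load("side",15)[0]
cv2.imwrite("pics/c15.png",cv2.resize(b[80:240,250:390],(560,580),interpolation=cv2.INTER_CUBIC))
E
```

```text
t: 37.95
eef_pos: [0.581, 0.318, 0.0361]
tool_rot: [0.0, 0.603, 0.798, 0.001]
contact_force: [0.3, 0.6, 0.3]
gripper_width: 0.815
grasp_force: 0.0
t: 38.58
eef_pos: [0.5791, 0.3161, 0.0739]
tool_rot: [-0.001, 0.603, 0.798, -0.002]
contact_force: [1.3, -0.7, -0.9]
gripper_width: 0.639
grasp_force: 64.5
t: 39.2
eef_pos: [0.5921, 0.205, 0.1553]
tool_rot: [0.0, 0.761, 0.649, 0.0]
contact_force: [0.6, 0.1, -0.9]
gripper_width: 0.637
grasp_force: 64.6
t: 39.83
eef_pos: [0.6141, 0.02, 0.1552]
tool_rot: [0.0, 0.759, 0.651, 0.0]
contact_force: [0.7, 0.5, -0.9]
gripper_width: 0.643
grasp_force: 64.6
t: 40.33
eef_pos: [0.624, -0.0491, 0.155]
tool_rot: [-0.0, 0.759, 0.651, 0.0]
contact_force: [-0.5, 0.1, -1.6]
gripper_width: 0.636
grasp_force: 64.6
eef [624.1 -48.4 155. ] sd [0.1 0.3 0.1]
```

View pics/c15.png

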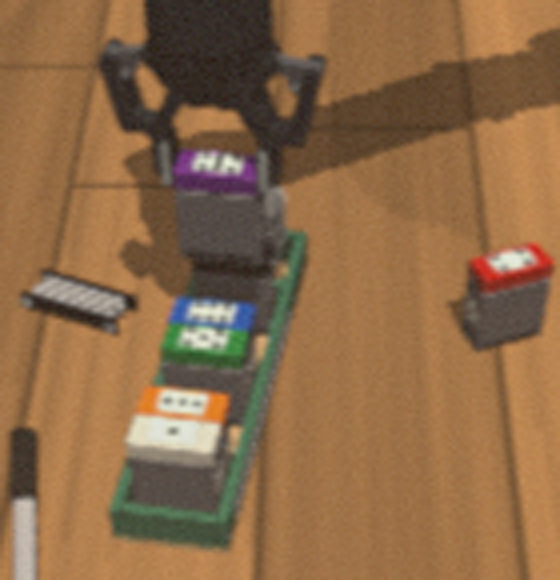

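```bash
python3 - <<'E'
from h import *
im,d=load("side",15);P=cloud("side",d);X,Y,Z=P[...,0],P[...,1],P[...,2]
hsv=cv2.cvtColor(im,cv2.COLOR_BGR2HSV)
m=(abs(X-.624)<.035)&(abs(Y+.05)<.05)&(abs(Z-.199)<.006);q=P[m]*1000
print(m.sum(),q.min(0),q.max(0),q.mean(0),rect("side",m,.199))
m=(abs(X-.632)<.035)&(abs(Y-.0)<.05)&(abs(Z-.087)<.006);print("56pair",(P[m]*1000).min(0),(P[m]*1000).max(0),rect("side",m,.086))
m=(abs(X-.624)<.05)&(abs(Y+.05)<.05)&(Z>.1)&(Z<.3);q=P[m]*1000
m2=m&(Z<.135);print("low front",np.median(P[m2],0))
E
```

```text
191 [589.6994 -68.4963 193.0299] [658.8204 -33.4144 204.5072] [625.1222 -47.2933 198.3879] [623.5 -47.2  34.3  71.9  81.7]
56pair [604.8607 -37.7728  81.0238] [665.0796  27.2079  90.3596] [634.1  -2.   57.3  60.5  -8.8]
low front [ 0.6257 -0.0397  0.1275]
```

```bash
python3 -m creep '[[-0.3,0,-4,0,0,0,0],[-0.3,0,0,0,0,0,0],[-0.3,0,0,-30,0,0,0],[-0.3,0,0,-15,0,0,0],[-0.3,0,0,-15,0,0,0]]'; python3 -m creep '[[-0.3,0,0,-15,0,0,0],[-0.3,0,0,-15,0,0,0],[-0.3,0,0,-14,0,0,0],[-0.3,0,0,-7,0,0,0],[-0.3,0,0,0,0,0,0]]'
```

```text
t: 41.35
eef_pos: [0.6243, -0.0538, 0.0941]
tool_rot: [-0.0, 0.759, 0.651, 0.0]
contact_force: [0.2, -0.4, -0.6]
gripper_width: 0.636
grasp_force: 64.6
t: 41.98
eef_pos: [0.6244, -0.0534, 0.0436]
tool_rot: [-0.0, 0.759, 0.651, 0.0]
contact_force: [-0.6, 0.6, -1.1]
gripper_width: 0.64
grasp_force: 64.6
```

```bash
python3 -m creep '[[-0.3,0,0,-2,0,0,0],[-0.3,0,0,0,0,0,0]]'; python3 -m creep '[[1,0,0,0,0,0,0],[1,0,0,0,0,0,0],[1,0,0,0,0,0,0],[1,0,0,40,0,0,0],[1,0,0,40,0,0,0]]';  python3 -m creep '[[1,-40,-6,0,0,0,0.14],[1,-40,-6,0,0,0,0.14],[1,-40,-6,0,0,0,0.14],[1,-40,-6,0,0,0,0.14],[1,-42,-5,0,0,0,0]]'; python3 -m creep '[[1,0,0,0,0,0,0],[1,0,0,0,0,0,0]]';python3 - <<'E'
from h import *
eef()
snap(16)
for n in("top","side"):
    im,d=load(n,16)
    P=cloud(n,d);X,Y,Z=P[...,0],P[...,1],P[...,2]
    for x0,y0,sx,sy in((.63,0,.06,.14),(.423,-.08,.05,.05)):
        m=(abs(X-x0)<sx)&(abs(Y-y0)<sy)&(abs(Z-.083)<.01)
        k,l,s,c=cv2.connectedComponentsWithStats(m.astype(np.uint8))
        for i in range(1,k):
            if s[i,4]>20: print(n,s[i],rect(n,l==i,.086 if x0>.5 else .08),np.median(Z[l==i]))
im=load("top",16)[0];cv2.imwrite("pics/c16.png",cv2.resize(im[150:230,280:430],(780,416),interpolation=cv2.INTER_CUBIC))
E
```

```text
t: 42.22
eef_pos: [0.6248, -0.0536, 0.0427]
tool_rot: [0.0, 0.759, 0.651, 0.0]
contact_force: [-1.4, -0.5, 4.5]
gripper_width: 0.642
grasp_force: 65.2
t: 42.85
eef_pos: [0.6238, -0.0537, 0.1221]
tool_rot: [-0.001, 0.759, 0.651, -0.0]
contact_force: [0.3, -0.3, 1.0]
gripper_width: 0.999
grasp_force: 0.0
t: 43.48
eef_pos: [0.4211, -0.083, 0.1217]
tool_rot: [0.0, 0.549, 0.836, 0.0]
contact_force: [0.4, -0.5, -0.1]
gripper_width: 1.002
grasp_force: 0.0
t: 43.72
eef_pos: [0.4232, -0.0828, 0.1221]
tool_rot: [0.001, 0.55, 0.835, 0.0]
contact_force: [0.3, 0.3, 0.3]
gripper_width: 1.0
grasp_force: 0.0
eef [423.4 -82.5 122. ] sd [0.2 0.2 0.2]
top [300 167  25  25 515] [644.3  90.9  55.9  58.   81.6] 0.08479798964932561
top [337 172  26  26 520] [630.2  -2.   55.9  59.2  81.1] 0.08499649704046952
top [364 176  15  25 265] [621.  -54.   28.4  57.9  80.6] 0.08494998046843028
top [378 178  15  24 272] [617.5 -88.2  29.1  57.4  81.2] 0.0847249261945201
top [395 180  12  25  65] [ 611.3 -124.5   25.9   60.1  -89.8] 0.07911691466970527
top [376 260  12  25  87] [417.6 -74.   16.1  56.2 -78.7] 0.07854215588501612
side [290 138  31  44 807] [625.  -53.4  59.1 182.4  -9. ] 0.08584402608982211
side [282 187  26  21 437] [648.1  94.8  58.2  66.8  -9. ] 0.08589180642412353
side [367 147  22  13 167] [423.5 -82.   35.1  59.2 -66.7] 0.07997271165390729
```

View pics/c16.png

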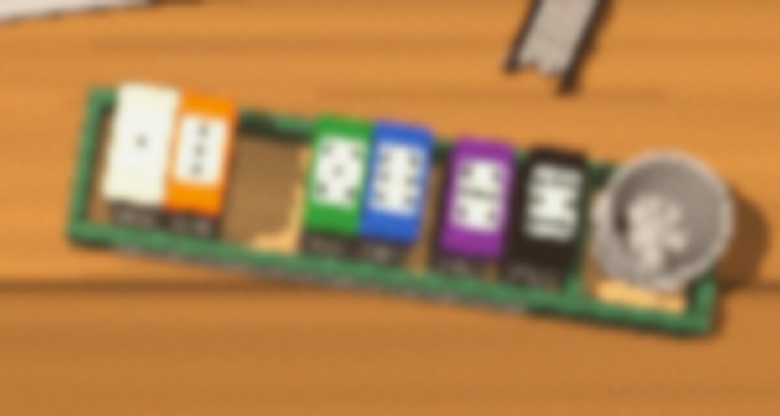

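Case 7 is seated between 6 and 8, lid at 0.085 m. Slot 4 (green to orange) is 38 mm wide, centred at top-view (637.2, 44.5). Case 4 goes there now.

```bash
python3 -m creep '[[1,0,0,-35,0,0,0],[1,0,0,-35,0,0,0],[1,0,0,-17,0,0,0],[1,0,0,0,0,0,0],[-0.3,0,0,0,0,0,0]]' 60; python3 -m creep '[[-0.3,0,0,0,0,0,0],[-0.3,0,0,0,0,0,0],[-0.3,0,0,0,0,0,0],[-0.3,0,0,10,0,0,0],[-0.3,0,0,30,0,0,0]]'; python3 -m creep '[[-0.3,0,0,40,0,0,0],[-0.3,0,0,40,0,0,0],[-0.3,36,21,0,0,0,-0.14],[-0.3,36,21,0,0,0,-0.14],[-0.3,36,21,0,0,0,-0.14]]'; python3 -m creep '[[-0.3,36,21,0,0,0,-0.14],[-0.3,36,21,0,0,0,0],[-0.3,36,22,0,0,0,0],[-0.3,0,0,0,0,0,0],[-0.3,0,0,0,0,0,0]]'; python3 - <<'E'
from h import *
eef()
snap(17)
im,d=load("side",17);P=cloud("side",d);X,Y,Z=P[...,0],P[...,1],P[...,2]
m=(abs(X-.639)<.04)&(abs(Y-.045)<.05)&(abs(Z-.199)<.006);q=P[m]*1000
print(m.sum(),q.min(0),q.max(0),q.mean(0),rect("side",m,.199))
print(get_obs()["tool_rot"])
E
```

```text
t: 44.75
eef_pos: [0.4229, -0.0826, 0.0353]
tool_rot: [0.0, 0.55, 0.835, 0.0]
contact_force: [0.4, -0.2, 0.6]
gripper_width: 0.819
grasp_force: 0.0
t: 45.38
eef_pos: [0.4213, -0.0826, 0.075]
tool_rot: [-0.001, 0.55, 0.835, -0.0]
contact_force: [0.7, -0.8, -1.3]
gripper_width: 0.642
grasp_force: 64.0
t: 46.0
eef_pos: [0.5313, -0.0195, 0.1558]
tool_rot: [0.0, 0.714, 0.701, 0.0]
contact_force: [0.7, -1.2, -1.7]
gripper_width: 0.641
grasp_force: 64.1
t: 46.62
eef_pos: [0.6375, 0.0438, 0.1548]
tool_rot: [-0.0, 0.759, 0.651, -0.0]
contact_force: [-0.6, -1.1, -0.9]
gripper_width: 0.637
grasp_force: 64.2
eef [637.5  43.3 154.9] sd [0.1 0.3 0.1]
250 [599.3845  24.2077 193.0325] [678.7006  59.4478 204.9371] [639.1518  45.5727 199.2125] [638.7  44.2  35.3  81.5  82.6]
[ 0.0001  0.7593  0.6508 -0.    ]
```

```bash
python3 -m creep '[[-0.3,2,1.5,0,0,0,0],[-0.3,0,0,0,0,0,0],[-0.3,0,0,-30,0,0,0],[-0.3,0,0,-15,0,0,0],[-0.3,0,0,-15,0,0,0]]'; python3 -m creep '[[-0.3,0,0,-15,0,0,0],[-0.3,0,0,-15,0,0,0],[-0.3,0,0,-14,0,0,0],[-0.3,0,0,-7,0,0,0],[-0.3,0,0,-2,0,0,0]]'; python3 -m creep '[[-0.3,0,0,0,0,0,0]]'
```

```text
t: 47.65
eef_pos: [0.6403, 0.0458, 0.094]
tool_rot: [-0.0, 0.759, 0.651, -0.0]
contact_force: [0.2, 0.8, -0.8]
gripper_width: 0.637
grasp_force: 64.2
t: 48.28
eef_pos: [0.6401, 0.0459, 0.0421]
tool_rot: [-0.0, 0.759, 0.651, -0.0]
contact_force: [-5.2, -1.0, 12.0]
gripper_width: 0.64
grasp_force: 65.7
t: 48.4
eef_pos: [0.6404, 0.0459, 0.0421]
tool_rot: [0.0, 0.759, 0.651, 0.0]
contact_force: [-1.0, -0.7, 0.6]
gripper_width: 0.638
grasp_force: 64.3
```

```bash
python3 -m creep '[[1,0,0,0,0,0,0],[1,0,0,0,0,0,0],[1,0,0,0,0,0,0],[1,0,0,40,0,0,0],[1,0,0,40,0,0,0]]';  python3 -m creep '[[1,-40,-10,20,0,0,0],[1,-40,-10,0,0,0,0],[1,-40,-10,0,0,0,0],[1,-40,-10,0,0,0,0],[1,0,0,0,0,0,0]]'; python3 - <<'E'
from h import *
snap(18)
for n in("top","side"):
    im,d=load(n,18)
    P=cloud(n,d);X,Y,Z=P[...,0],P[...,1],P[...,2]
    m=(abs(X-.63)<.06)&(abs(Y-0)<.18)&(abs(Z-.083)<.012)
    k,l,s,c=cv2.connectedComponentsWithStats(m.astype(np.uint8))
    for i in range(1,k):
        if s[i,4]>20: print(n,s[i],rect(n,l==i,.086),np.median(Z[l==i]),np.nanpercentile(Z[l==i],[5,95]))
a=load("top",18)[0];b=load("side",18)[0];cv2.imwrite("pics/c18.png",np.vstack([cv2.resize(a[150:230,280:430],(562,300),interpolation=cv2.INTER_CUBIC),cv2.resize(b[120:240,200:425],(562,300),interpolation=cv2.INTER_CUBIC)]))
E
```

```text
t: 49.02
eef_pos: [0.6399, 0.0458, 0.1223]
tool_rot: [-0.0, 0.759, 0.651, -0.0]
contact_force: [0.0, -0.3, 0.4]
gripper_width: 0.999
grasp_force: 0.0
t: 49.65
eef_pos: [0.4774, 0.0044, 0.1415]
tool_rot: [0.0, 0.759, 0.651, -0.001]
contact_force: [0.5, -0.4, 0.5]
gripper_width: 1.001
grasp_force: 0.0
top [300 167  25  25 515] [644.3  90.9  55.9  58.   81.6] 0.08463230699325719 [0.0808 0.0875]
top [324 171  14  24 259] [634.5  45.8  27.7  57.8  81.2] 0.0849457440295951 [0.081  0.0877]
top [337 172  26  24 496] [630.2  -2.   55.9  59.2  81.1] 0.08482751638210151 [0.0817 0.0878]
top [365 176  14  15 121] [631.6 -55.3  28.3  36.3  80.2] 0.0848698236526848 [0.0808 0.0873]
top [381 178  12   6  31] [641.1 -92.5   9.6  28.1 -10.6] 0.08530022352040678 [0.081  0.0877]
top [396 180  24  25 199] [ 616.5 -147.6   48.    59.3  -55.9] 0.08595235162730064 [0.072 0.094]
side [ 282  129   40   80 1589] [629.5 -26.6  61.7 315.6  -7.9] 0.08587602209658973 [0.0753 0.0894]
```

View pics/c18.png

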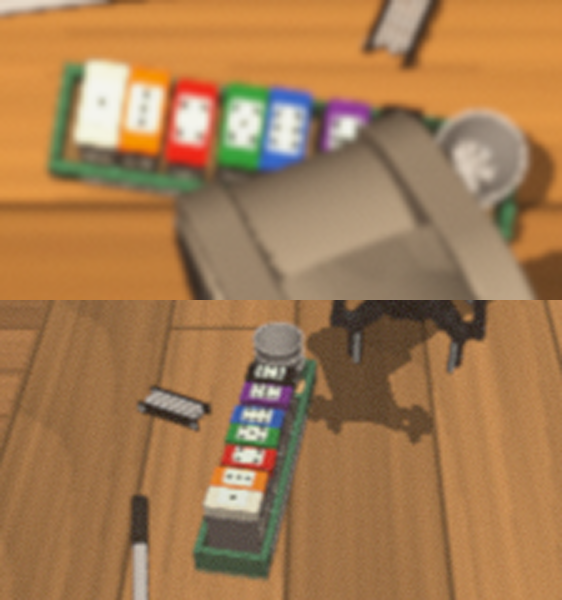

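Both pictures show row 1,3,4,5,6,7,8 in order, all lids level at 0.085 m, the three-cup stack straight and the tools where they lay. No case 2 or third loose cup is on the bench. Handing in.

```bash
python3 -c "
from station import *
print(hand_in())"
```

```text
the job is handed in; nothing more can be done
None
```

The job is handed in, with no verdict returned: both loose cups are nested in the bay cup, and cases 4 and 7 are filed in the row, which now reads 1-3-4-5-6-7-8 (case 2 and a third loose cup were not on the bench).

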